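# Push a tip box up the ramp into its nest

## Robot

A 6-joint arm with a two-finger parallel gripper is mounted at the origin on a cart in front of the work surface, level with it; the furniture and walls round the work are solid. World frame = base frame: x ahead of the robot, y to its left, z up, the work surface at z = 0. Lengths are in m, angles in rad, forces in N, time in s.
With the tool pointing down it reaches from about 0.35 to 0.975 m from the base axis. Payload 4.9 kg.
Tool frame: the origin (TCP) lies at the very end of the fingers, on their centre line; the grasp point (between the pads) lies 19 mm behind it (ctrl.grip_point_offset is the distance from the TCP to the grasp point, in m); z points along the fingers, y is the line along which they close (so a half turn about z gives the same grasp; the last joint's range is limited). The gripper opens to 85 mm and grips with 20 to 120 N. Pads are 22 mm wide; open, the fingers measure 114 mm over their backs; the gripper's body (76 mm by 85 mm) begins 54 mm behind the grasp point. The pads swing forward as they close: fully open they stand 13 mm farther back than shut.
Start: joints at [-1.301, 0.053, 1.613, -0, 1.476, -0.119], TCP at [0.237, -0.578, 0.231] pointing down, gripper open.
Joint ranges: [-3.01, 3.01], [-1.01, 2.22], [0.06, 2.58], [-1.02, 4.17], [0.09, 2.62], [-3.14, 3.14]. Speed limits (rad/s): [2.57, 2.57, 3.14, 3.14, 3.14, 3.14].

## Interface

Orientations are given as a rotation vector (axis times angle).
In Python, from station import ctrl gives the robot as it stands.
- The arm moves only by the tool send_rows, never from a script. Its argument "rows" is a list of rows, each a list of 3 entries, a list of its own where there are three numbers: the finger opening in cm, from 0 to 8.54, then the shift along the tool's x, y, z in cm, then the turn about the tool's z in degrees. A call has 1 to 10 rows; each row shifts and turns the commanded pose from where the row before left it, along the tool's axes as they then stand; what a row does not reach is not made up. A row lasts 1/8 s, in which the tool goes at most 62.5 mm and 10.7 degrees, less where a joint would pass 70% of its speed; a pose out of reach is approached as far as the arm can. A call with a gripper value outside its range is refused whole. The fingers move at their own pace and stop on an object; "newtons" is the grip in N (left out, the last holds). Time passes only in rows, so rows that do not move let the fingers close. It gives the time, the measured TCP pose, the force, the opening and the grip force at its end, in the units of the state.
- ctrl.get_obs(): the state, without advancing time (a new reading comes with each control period).
- ctrl.get_image(name): name is "scene" or "top" or "wrist"; returns a dict with "frame" (480x640x3 uint8, red, green, blue), "range_z" (480x640 float32, m along the optical axis (not along the pixel's ray), 0 where there is no reading), "fx", "fy", "cx", "cy" (pixels), "cam_to_world" (4x4, takes a point from camera to world coordinates). Camera axes: x right, y down, z forward; pixel columns grow to the right and rows downward; lengths in m; the calibration is good to about 2 mm. The wrist camera is an equidistant fisheye: a pixel r from the principal point sees the ray r / f radians off the axis. A picture is of the moment at which its call begins.
- ctrl.finish_job(): hands the job in; it is judged then, once.
The state is a dict: "t": time; "q": joint angles; "dq": joint speeds; "effort": joint torques, N m; "tool_pos": TCP position; "tool_rot": TCP orientation; "contact_force": force on the tool from outside, world axes, zero at the start; "wrist_torque": the same for the moment, N m; "opening": finger opening in m; "grip_force": force on a finger pad.
Only numpy, scipy, OpenCV 4.12 (cv2) and the standard library are available. Lean on these libraries where they do the work, as an engineer would, in place of code of your own. Each camera call takes 0.05 s, during which the arm holds its last target. There are 200 camera calls.

## Task

Gently push the closed tip box, squared up to the nest, along the bench, up the small ramp and over the lip into the nest, without lifting, toppling or ramming it. Where the end stop stands is not known exactly, so feel for it: press the box firmly but gently home against the stop's rubber buffer for about a second, then let go, leaving the box lying flat behind the lip and still holding the little presence plunger in. Do not disturb the things standing round the nest.

Things in the scene. Friction and masses are not known exactly. Their poses are not given: they have to be found in the camera images.
- tip_box: Tip box, 0.25 to 0.4 kg: blue base 82 mm (x) by 118 mm (y), 46 mm high, with a clear lid fast shut, 84 x 120 mm, top at 81 mm: it overhangs the base by 1 mm all round. Too wide to grasp. It goes +y end first. Origin at the underside, 3 mm to the -x side of the middle. A thumb tab 30 mm wide sticks out 6 mm from the middle of the -x side, 47 to 50 mm up. Starts on the bench before the ramp, askew.
- box_centre (a point): Centre of the tip box: half-way along its x and y, 40 mm above its underside. Axes are the box's: y along its long side, z up.
- nest: Grey metal nest fixed to the bench. Origin at bench level in the middle of its pocket; z up, +y the way the box is pushed in. Channel 92 mm wide, centred on x = 0, between guide rails 10 mm thick with tops 20 mm above the bench. Pocket floor 7 mm high. Home, the box's centre stands between nest y = 0.003 and 0.015, wherever it meets the buffer.
- ramp_foot (a point): Foot of the ramp, at bench level on the channel's middle line, at nest y = -0.150; axes are the nest's. From here the ramp rises 12 mm in 82 mm. The rails' ends flare outward from nest y = -0.150 to -0.191, to 131 mm apart inside.
- lip_top (a point): Inner top edge of the lip on the channel's middle line, at nest y = -0.062, 12 mm above the bench, 5 mm above the pocket floor; the lip's flat top is 6 mm wide. Axes are the nest's.
- stop: End stop: metal bracket 70 mm wide, 72 mm high, at nest y = 0.103; origin at the bottom of its front. A screw carries a rubber buffer 21 to 77 mm above the bench, its face anywhere from nest y = 0.063 to 0.075 (differs each time, not measured). Buffer gives 1 mm per 3 N, up to 6 mm, then is rigid. A white plunger stands out 5 mm from it and yields to under 0.6 N, too little to push the box back.
- jar_blue: Small white jar with a blue lid, 51 mm wide, 56 mm high, loose, beside the nest on its -x side; origin at its underside. Not to be disturbed.
- vial_amber: Small brown vial with a black cap, 24 mm wide, 62 mm high, loose, beside the nest on its +x side; origin at its underside. Not to be disturbed.
- pellet_die: Steel pellet die, 37 mm wide, 48 mm high, loose, beside the nest on its +x side; origin at its underside. Not to be disturbed.

How it is judged:
On the way, in this order (a step that is already met when the one before it is completed fails the run):
1. the box is on the ramp, between the rails, nose up (angle between box_centre's own z axis and vertical above 0.05 rad and y of box_centre in the frame of nest between -0.2 and -0.06 m and x of box_centre in the frame of nest between -0.012 and 0.012 m), for 0.1 s.
2. the box, over the lip, is pressed against the stop with more than 4 N (contact force between tip_box and stop above 4 N and y of box_centre in the frame of nest above -0.002 m), for 0.4 s.
At the end, for the whole second after the job is handed in: The box lies flat (within 0.03 rad) and at rest on the pocket floor behind the lip (centre at nest y above -0.002 m and less than 49 mm over the bench), still touching the stop's plunger or buffer (more than 0.1 N) (contact force between tip_box and stop above 0.1 N and y of box_centre in the frame of nest above -0.002 m and z of box_centre in the frame of nest below 0.049 m and angle between box_centre's own z axis and vertical below 0.03 rad and linear speed of tip_box below 0.01 m/s).
It fails at once if the box is pressed against the stop with more than 18 N (contact force between tip_box and stop above 18 N).
It fails at once if the box is rammed: the fingers strike or press it with more than 40 N (contact force between the fingers and tip_box above 40 N).
It fails at once if the box is lifted clear (height (world z) of box_centre above 0.085 m).
It fails at once if the box is toppled (angle between box_centre's own z axis and vertical above 0.4 rad).
It fails at once if the jar, the vial or the pellet die is disturbed (moved over 20 mm) (distance of any of jar_blue, vial_amber, pellet_die from where it was at the start of the episode above 0.02 m).
It also fails if it takes over 72 s, if anything falls off the work surface, if the arm or the gripper's body presses on something with over 40 N, if the wrist force passes 120 N, or if a joint passes its speed limit or range.

## Working session

There is one attempt and no reset: what is moved stays moved. The work goes in short steps, Python scripts to look and compute and a tool call to move; the robot and the scene stay as the last step left them, time stands still between calls to the robot, and variables do not carry over. Pictures are saved under pics/ and viewed, at most 10 in all, crops included, and the job is handed in when it is done.

Besides the shell and the picture viewer there is one more tool, called in YAML: its name, and indented under it one key for each argument. send_rows: Moves the arm, as the interface text tells. Its arguments: {"type":"object","properties":{"rows":{"type":"array","items":{"type":"array"}},"newtons":{"type":"number"}},"required":["rows"]}

```bash
mkdir -p pics
python3 - <<'E'
from station import ctrl
import cv2,numpy as np
o=ctrl.get_obs()
print({k:np.round(v,3) for k,v in o.items()})
for n in("scene","top"):
    im=ctrl.get_image(n); cv2.imwrite(f"pics/{n}0.png",im["frame"][...,::-1])
    np.savez(f"{n}0.npz",**im)
    print(n,im["fx"],im["cx"],im["cy"],np.round(im["cam_to_world"],3).tolist())
E
```

```text
{'t': np.float64(0.0), 'q': array([-1.301,  0.053,  1.614,  0.   ,  1.476, -0.119]), 'dq': array([-0.001,  0.   ,  0.001,  0.001,  0.002, -0.001]), 'effort': array([ 1.0000e-03, -3.9369e+01, -3.7017e+01,  0.0000e+00,  7.0000e-03,
       -0.0000e+00]), 'tool_pos': array([ 0.237, -0.578,  0.23 ]), 'tool_rot': array([-3.08 , -0.606,  0.   ]), 'contact_force': array([-0.283, -0.567,  0.098]), 'wrist_torque': array([-0.024, -0.035, -0.007]), 'grip_force': np.float64(0.0), 'opening': np.float64(0.085)}
scene 602.550624092214 317.51223745648946 231.80986454698308 [[-0.728, -0.356, 0.586, -0.113], [-0.686, 0.399, -0.609, 0.744], [-0.017, -0.845, -0.534, 0.646], [0.0, 0.0, 0.0, 1.0]]
top 499.85018249267335 315.67053065888814 241.17882015170022 [[0.016, -0.996, 0.087, 0.474], [-1.0, -0.017, -0.009, 0.05], [0.011, -0.086, -0.996, 0.987], [0.0, 0.0, 0.0, 1.0]]
```

View pics/top0.png

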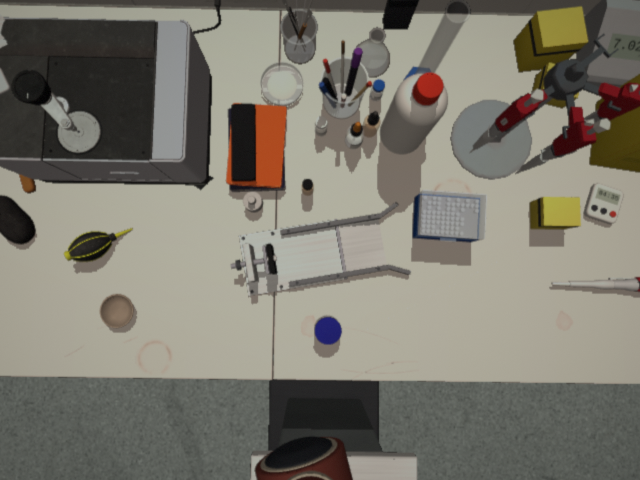

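View pics/scene0.png

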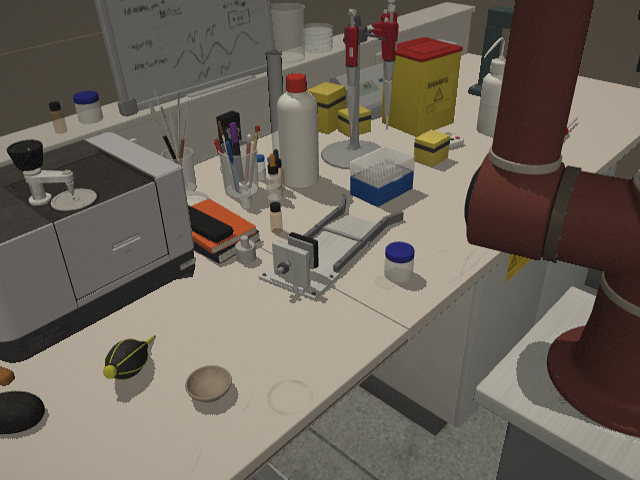

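The top view shows the box at about (449,217), askew, with the nest mouth at (395,240) and the stop at (262,262). The jar is at (328,330), the vial at (308,186) and the die at (253,202). The pushing direction is image left, roughly world +y. Next I measure from depth.

```bash
cat > h.py <<'E'
import numpy as np,cv2
def cloud(im):
    v,u=np.mgrid[0:480,0:640]; z=im["range_z"].astype(float)
    p=np.stack([(u-im["cx"])/im["fx"]*z,(v-im["cy"])/im["fy"]*z,z],-1)
    T=im["cam_to_world"]; return p@T[:3,:3].T+T[:3,3]
def ray(im,u,v,h):
    T=im["cam_to_world"]; d=T[:3,:3]@np.array([(u-im["cx"])/im["fx"],(v-im["cy"])/im["fy"],1])
    return T[:3,3]+d*(h-T[2,3])/d[2]
E
python3 - <<'E'
from h import *
im=dict(np.load("top0.npz")); W=cloud(im)
def rg(name,u0,u1,v0,v1,a,b):
    m=np.zeros((480,640),bool); m[v0:v1,u0:u1]=1
    m&=(W[...,2]>a)&(W[...,2]<b)&(im["range_z"]>0); p=W[m]
    print(name,len(p),"z",np.round(np.percentile(p[:,2],[5,50,95]),4) if len(p) else 0); return p
print("bench",np.median(W[300:320,360:390,2]))
for n,a in(("railU",(290,368,205,240)),("railL",(300,380,260,292))):
    p=rg(n,*a,.015,.03); vx,vy,x,y=cv2.fitLine(p[:,:2].astype(np.float32),cv2.DIST_HUBER,0,.001,.001).ravel()
    print(n,vx,vy,x,y,"dx/dy",vx/vy,"x at y=.0",x-vx/vy*y)
for a,b in((.07,.095),(.03,.1)):
    p=rg("box",405,495,185,250,a,b)
    print(cv2.minAreaRect(p[:,:2].astype(np.float32)),np.round(cv2.boxPoints(cv2.minAreaRect(p[:,:2].astype(np.float32))),4).tolist())
p=rg("stop",235,290,225,300,.06,.09);print(np.round(cv2.boxPoints(cv2.minAreaRect(p[:,:2].astype(np.float32))),4).tolist())
for n,a in(("jar",(305,350,305,350)),("vial",(298,318,175,198)),("die",(240,266,188,216))):
    p=rg(n,*a,.03,.09); print(np.round(p.mean(0),3))
c=cv2.imread("pics/top0.png")[170:310,230:500]; cv2.imwrite("pics/c0.png",cv2.resize(c,None,fx=2.96,fy=2.96,interpolation=2))
E
```

```text
bench 0.0005745122874842856
railU 417 z [0.0171 0.0204 0.0232]
railU 0.18377243 -0.9829688 0.5939856 0.008486694 dx/dy -0.18695652 x at y=.0 0.59557223
railL 420 z [0.0174 0.0204 0.023 ]
railL 0.18576889 -0.9825935 0.49325064 -0.0057793977 dx/dy -0.18905976 x at y=.0 0.492158
box 3009 z [0.0781 0.0812 0.0839]
((0.6073097586631775, -0.20910704135894775), (0.11996985971927643, 0.0842197835445404), 86.91929626464844) [[0.5619999766349792, -0.26669999957084656], [0.6460999846458435, -0.27129998803138733], [0.6525999903678894, -0.15150000154972076], [0.5684999823570251, -0.1468999981880188]]
box 3335 z [0.0525 0.081  0.0838]
((0.6046814918518066, -0.2089269757270813), (0.12003389000892639, 0.08941181004047394), 87.26048278808594) [[0.557200014591217, -0.26669999957084656], [0.6464999914169312, -0.2709999978542328], [0.6521999835968018, -0.15109999477863312], [0.5629000067710876, -0.1467999964952469]]
stop 594 z [0.0651 0.0776 0.0815]
[[0.4717999994754791, 0.1746000051498413], [0.498199999332428, 0.1054999977350235], [0.5625, 0.13009999692440033], [0.5360999703407288, 0.19920000433921814]]
jar 613 z [0.0528 0.0562 0.059 ]
[0.391 0.018 0.056]
vial 146 z [0.038  0.0611 0.0646]
[0.66  0.06  0.056]
die 248 z [0.0305 0.0326 0.0498]
[0.633 0.165 0.036]
```

View pics/c0.png

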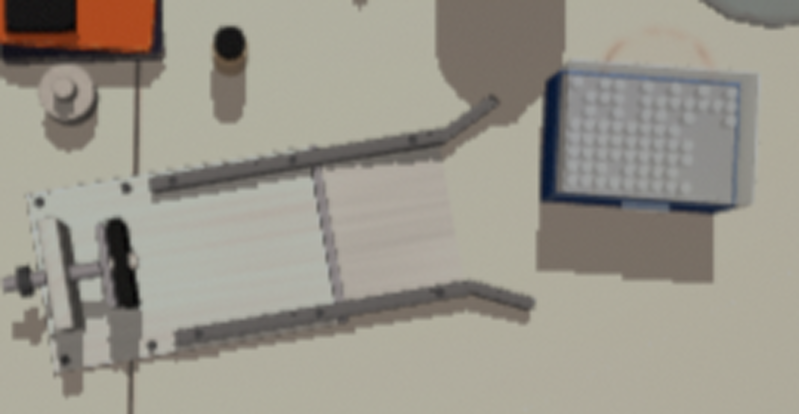

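Run:
```python
from h import *
im=dict(np.load("top0.npz"))
for n,u,v,h in(("lip",340.8,248.4,.012),("foot",384,242.6,0),("bufferface u",230+137/2.96,170+262/2.96,.077)):
    print(n,np.round(ray(im,u,v,h),4))
f=230+np.array([318,338])/2.96
sc=dict(np.load("scene0.npz"))
for I in(im,sc):
    W=cloud(I); P=W[(I["range_z"]>0)]
    for y in np.arange(-.38,0,.03):
        s=P[(abs(P[:,1]-y)<.015)&(P[:,0]>.66)&(P[:,0]<1)&(P[:,2]>.09)]
        if len(s): print(round(y,2),len(s),np.round([np.percentile(s[:,0],1),s[:,2].max()],3))
```

```text
lip [ 0.5459 -0.0079  0.012 ]
foot [ 0.5597 -0.0943  0.    ]
bufferface u [0.5207 0.1133 0.077 ]
-0.38 1867 [0.726 0.346]
-0.35 769 [0.742 0.321]
-0.32 2543 [0.67  0.375]
-0.29 989 [0.687 0.34 ]
-0.26 115 [0.711 0.338]
-0.23 1226 [0.705 0.375]
-0.17 1216 [0.751 0.27 ]
-0.14 1519 [0.738 0.271]
-0.11 1523 [0.738 0.252]
-0.08 654 [0.752 0.206]
-0.05 274 [0.783 0.154]
-0.02 390 [0.759 0.151]
-0.38 341 [0.724 0.365]
-0.35 115 [0.742 0.319]
-0.32 1563 [0.668 0.373]
-0.29 239 [0.677 0.339]
-0.26 27 [0.71  0.341]
-0.23 1005 [0.704 0.373]
-0.2 2 [0.895 0.267]
-0.17 439 [0.749 0.27 ]
-0.14 1064 [0.736 0.269]
-0.11 1296 [0.736 0.25 ]
-0.08 893 [0.751 0.204]
-0.05 203 [0.782 0.152]
-0.02 310 [0.758 0.149]
```

send_rows:
  rows:
    - [0, [0, 0, 0], -9.8]
    - [0, [0, 0, 0], -9.8]
    - [0, [0, 0, 0], -9.8]
    - [0, [0, 0, 0], -9.8]
    - [0, [0, 0, 0], -9.8]
    - [0, [0, 0, 0], -9.8]
    - [0, [0, 0, 0], -9.8]
    - [0, [0, 0, 0], -9.8]
  newtons: 20

```text
t: 1.1
tool_pos: [0.2368, -0.578, 0.2306]
tool_rot: [-1.998, -2.423, -0.001]
contact_force: [-0.3, 0.4, 0.4]
opening: -0.0002
grip_force: 0.0
```

Run:
```python
from h import *
for n in("top","scene"):
    I=dict(np.load(n+"0.npz")); W=cloud(I); P=W[I["range_z"]>0]
    s=P[(P[:,1]>-.30)&(P[:,1]<-.12)&(P[:,0]>.66)&(P[:,0]<.76)&(P[:,2]>.03)&(P[:,2]<.4)]
    for z in np.arange(.05,.4,.04):
        for y in np.arange(-.29,-.12,.02):
            q=s[(abs(s[:,2]-z)<.02)&(abs(s[:,1]-y)<.01)]
            if len(q)>3: print(n,"z%.2f y%.2f n%d xmin %.3f"%(z,y,len(q),q[:,0].min()))
```

```text
top z0.05 y-0.15 n29 xmin 0.740
top z0.05 y-0.13 n56 xmin 0.737
top z0.09 y-0.23 n4 xmin 0.717
top z0.09 y-0.15 n34 xmin 0.740
top z0.09 y-0.13 n65 xmin 0.737
top z0.13 y-0.23 n35 xmin 0.714
top z0.13 y-0.15 n42 xmin 0.739
top z0.13 y-0.13 n73 xmin 0.737
top z0.17 y-0.23 n74 xmin 0.711
top z0.17 y-0.15 n61 xmin 0.740
top z0.17 y-0.13 n94 xmin 0.737
top z0.21 y-0.23 n114 xmin 0.711
top z0.21 y-0.17 n5 xmin 0.755
top z0.21 y-0.15 n112 xmin 0.743
top z0.21 y-0.13 n202 xmin 0.739
top z0.25 y-0.25 n10 xmin 0.709
top z0.25 y-0.23 n134 xmin 0.705
top z0.29 y-0.29 n131 xmin 0.746
top z0.29 y-0.27 n21 xmin 0.720
top z0.29 y-0.25 n42 xmin 0.710
top z0.29 y-0.23 n236 xmin 0.705
top z0.33 y-0.29 n103 xmin 0.747
top z0.33 y-0.27 n39 xmin 0.731
top z0.33 y-0.25 n83 xmin 0.710
top z0.33 y-0.23 n408 xmin 0.704
top z0.37 y-0.25 n13 xmin 0.715
top z0.37 y-0.23 n142 xmin 0.712
scene z0.05 y-0.15 n42 xmin 0.738
scene z0.05 y-0.13 n106 xmin 0.734
scene z0.09 y-0.23 n5 xmin 0.715
scene z0.09 y-0.15 n37 xmin 0.738
scene z0.09 y-0.13 n104 xmin 0.734
scene z0.13 y-0.25 n4 xmin 0.716
scene z0.13 y-0.23 n56 xmin 0.712
scene z0.13 y-0.15 n42 xmin 0.737
scene z0.13 y-0.13 n106 xmin 0.734
scene z0.17 y-0.23 n114 xmin 0.709
scene z0.17 y-0.15 n51 xmin 0.737
scene z0.17 y-0.13 n114 xmin 0.734
scene z0.21 y-0.25 n7 xmin 0.712
scene z0.21 y-0.23 n131 xmin 0.709
scene z0.21 y-0.15 n29 xmin 0.741
scene z0.21 y-0.13 n102 xmin 0.737
scene z0.25 y-0.25 n13 xmin 0.709
scene z0.25 y-0.23 n171 xmin 0.703
scene z0.25 y-0.13 n17 xmin 0.757
scene z0.29 y-0.29 n26 xmin 0.743
scene z0.29 y-0.25 n24 xmin 0.709
scene z0.29 y-0.23 n208 xmin 0.703
scene z0.29 y-0.21 n4 xmin 0.710
scene z0.33 y-0.29 n6 xmin 0.744
scene z0.33 y-0.25 n28 xmin 0.709
scene z0.33 y-0.23 n194 xmin 0.701
scene z0.33 y-0.21 n5 xmin 0.715
scene z0.37 y-0.23 n62 xmin 0.710
```

send_rows:
  rows:
    - [0, [3.4, 4.3, 0], 0.4]
    - [0, [3.4, 4.3, 0], 0]
    - [0, [3.4, 4.3, 0], 0]
    - [0, [3.4, 4.3, 0], 0]
    - [0, [3.4, 4.3, 0], 0]
    - [0, [3.4, 4.3, 0], 0]
    - [0, [3.4, 4.3, 0], 0]
    - [0, [3.4, 4.3, 0], 0]
    - [0, [3.4, 4.3, 0], 0]
    - [0, [3.2, 4.3, 0], 0]

```text
t: 2.35
tool_pos: [0.6002, -0.1671, 0.2308]
tool_rot: [-2.013, -2.411, 0.0]
contact_force: [0.6, -0.6, 0.1]
opening: 0.0003
grip_force: 0.0
```

send_rows:
  rows:
    - [0, [-0.3, 2.0, 0], 0]
    - [0, [-0.3, 2.0, 0], 0]
    - [0, [-0.3, 2.0, 0], 0]
    - [0, [-0.1, 1.8, 0], 0]
    - [0, [0, 0, 5], 0]
    - [0, [0, 0, 5], 0]
    - [0, [0, 0, 4], 0]
    - [0, [0, 0, 3], 0]
    - [0, [0, 0, 2.5], 0]
    - [0, [0, 0, 0], 0]

```text
t: 3.6
tool_pos: [0.6787, -0.1648, 0.0366]
tool_rot: [2.013, 2.411, 0.001]
contact_force: [0.8, -0.0, -0.2]
opening: 0.0003
grip_force: 0.8
```

Run:
```python
from station import ctrl
import cv2
a=ctrl.get_image("scene")["frame"][100:300,250:470,::-1]; b=ctrl.get_image("top")["frame"][130:300,330:530,::-1]
import numpy as np
cv2.imwrite("pics/m1.png",np.hstack([cv2.resize(a,(400,364)),cv2.resize(b,(400,364))]))
```

```text
(no output)
```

View pics/m1.png

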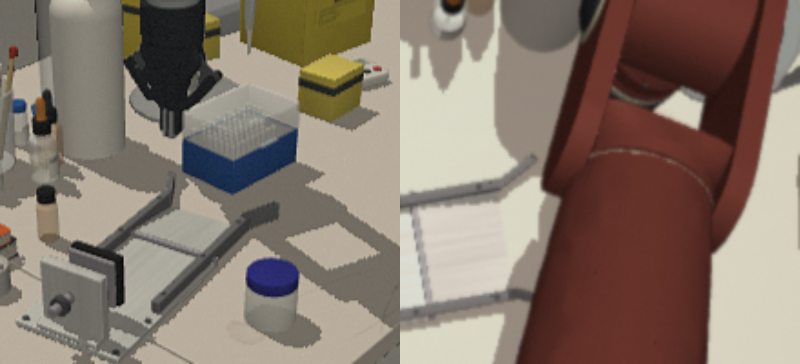

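The scene view shows the fingers beside the box at (172,120), on the +x side near its front end, with the lid clearly visible. I push it sideways.

send_rows:
  rows:
    - [0, [0, -0.3, 0.5], 0]
    - [0, [0, -0.3, 0], 0]
    - [0, [0, -0.3, 0], 0]
    - [0, [0, -0.3, 0], 0]
    - [0, [0, -0.3, 0], 0]
    - [0, [0, -0.3, 0], 0]
    - [0, [0, -0.3, 0], 0]
    - [0, [0, -0.3, 0], 0]
    - [0, [0, -0.3, 0], 0]
    - [0, [0, -0.1, 0], 0]

```text
t: 4.95
tool_pos: [0.6555, -0.1698, 0.0367]
tool_rot: [2.007, 2.404, 0.01]
contact_force: [7.1, 3.4, 11.7]
opening: -0.0001
grip_force: 5.5
```

```bash
cat >> h.py <<'E'
O=np.array([.5337,.0545]); X=np.array([.9828,.1848]); Y=np.array([-.1848,.9828])
def box(ctrl,lo=.07,hi=.1,R=None):
    im=ctrl.get_image("scene"); W=cloud(im); m=(im["range_z"]>0)
    n=np.stack([(W[...,:2]-O)@X,(W[...,:2]-O)@Y],-1)
    m&=(W[...,2]>lo)&(W[...,2]<hi)&(abs(n[...,0])<.11)&(n[...,1]>-.35)&(n[...,1]<.06)
    m=m.astype(np.uint8); k,l,s,c=cv2.connectedComponentsWithStats(cv2.morphologyEx(m,cv2.MORPH_OPEN,np.ones((3,3))))
    p=n[l==1+s[1:,4].argmax()]; q=cv2.minAreaRect(p.astype(np.float32)); c=cv2.boxPoints(q)
    e=max((c[1]-c[0],c[2]-c[1]),key=np.linalg.norm); e=e*np.sign(e[1])
    o=ctrl.get_obs(); t=o["tool_pos"][:2]-O
    print("t",round(float(o["t"]),2),"ctr mm",np.round(1e3*np.array(q[0]),1),"size",np.round(1e3*np.array(q[1]),1),"yaw(ccw deg)",round(float(np.degrees(np.arctan2(-e[0],e[1]))),1),
     "| tool nest mm",np.round(1e3*np.array([t@X,t@Y]),1),"z",round(1e3*float(o["tool_pos"][2]),1),"F nest",np.round([o["contact_force"][:2]@X,o["contact_force"][:2]@Y,o["contact_force"][2]],1))
    return im,p
E
python3 -c "
from h import *; from station import ctrl
box(ctrl)"
```

```text
t 5.0 ctr mm [  31.7 -281.5] size [124.2 143.8] yaw(ccw deg) 83.8 | tool nest mm [  78.1 -243. ] z 36.7 F nest [ 7.4  1.8 11.2]
```

Run:
```python
from station import ctrl
import cv2
a=ctrl.get_image("scene")["frame"][90:240,290:450,::-1]
cv2.imwrite("pics/m2.png",cv2.resize(a,(640,600),interpolation=2))
```

```text
(no output)
```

View pics/m2.png

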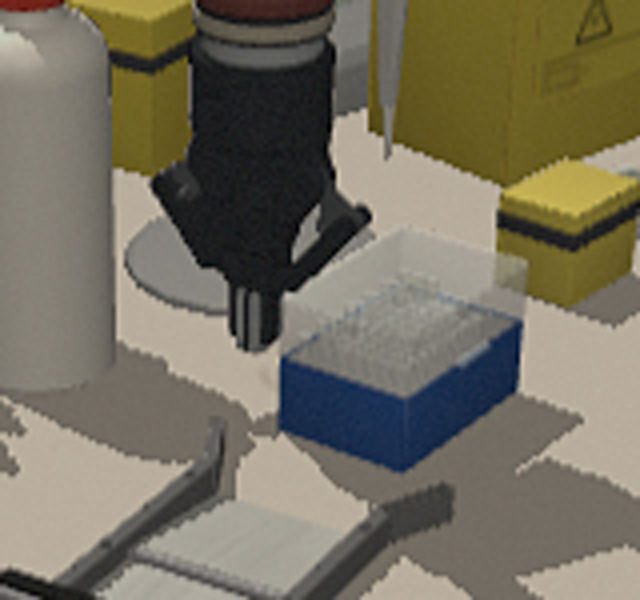

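The linkage flare rests on the lid edge while the fingers stand clear of the box side. I raise, back off, and turn 90° so that I push along tool x.

send_rows:
  rows:
    - [0, [0, 0.5, -2], 0]
    - [0, [0, 0.5, -3], 0]
    - [0, [0, 0.5, -4], 0]
    - [0, [0, 0, -3], 0]
    - [0, [0, 0, 0], 0]

```text
t: 5.68
tool_pos: [0.6666, -0.1677, 0.1548]
tool_rot: [2.011, 2.408, 0.002]
contact_force: [-0.3, 0.3, -0.3]
opening: -0.0001
grip_force: 0.0
```

```bash
python3 -c "
from h import *; from station import ctrl
im,p=box(ctrl,.075,.088)
print(ctrl.get_obs()['q'])"
```

```text
t 5.72 ctr mm [   4.6 -278.1] size [127.   89.4] yaw(ccw deg) -8.2 | tool nest mm [  88.4 -242.2] z 152.2 F nest [ 0.3  0.3 -0.9]
[-3.54532589e-01  2.48083967e-01  1.53084431e+00 -2.89352712e-04
  1.36156268e+00 -5.33792330e-01]
```

```bash
cat >> h.py <<'E'
def box2(im,show=True):
    "blue base in the scene view -> lower front/side edges; lid top by tight plane band and eroded mask"
    W=cloud(im); m=(im["range_z"]>0)
    n=np.stack([(W[...,:2]-O)@X,(W[...,:2]-O)@Y],-1)
    m&=(W[...,2]>.0765)&(W[...,2]<.1)&(abs(n[...,0])<.11)&(n[...,1]>-.36)&(n[...,1]<.04)
    m&=im["frame"].max(-1)>70
    m=cv2.morphologyEx(m.astype(np.uint8),cv2.MORPH_OPEN,np.ones((5,5)))
    k,l,s,c=cv2.connectedComponentsWithStats(m); p=n[l==1+s[1:,4].argmax()]
    q=cv2.minAreaRect(p.astype(np.float32)); c=cv2.boxPoints(q)
    e=max((c[1]-c[0],c[2]-c[1]),key=np.linalg.norm); e=e*np.sign(e[1])
    print(np.round(1e3*np.array(q[0]),1),np.round(1e3*np.array(q[1]),1),"yaw",round(float(np.degrees(np.arctan2(-e[0],e[1]))),1),"med z",round(float(np.median(W[...,2][l==1+s[1:,4].argmax()])),4))
E
python3 - <<'E'
from h import *; from station import ctrl
box2(dict(np.load("scene0.npz"))); box2(dict(np.load("top0.npz")))
im=ctrl.get_image("scene"); box2(im); np.savez("s1.npz",**im)
im=ctrl.get_image("top"); box2(im)
E
```

```text
[  22.2 -273.9] [124.9  87.5] yaw -14.0 med z 0.0813
[  23.6 -272.9] [119.7  84.2] yaw -13.8 med z 0.0813
[   3.5 -277.8] [125.6  86.8] yaw -6.2 med z 0.0815Traceback (most recent call last):
  File "<stdin>", line 4, in <module>
  File "h.py", line 28, in box2
    k,l,s,c=cv2.connectedComponentsWithStats(m); p=n[l==1+s[1:,4].argmax()]
                                                          ~~~~~~~~~~~~~~^^
ValueError: attempt to get argmax of an empty sequence
```

Run:
```python
from h import *
for f in("top0","scene0"):
    I=dict(np.load(f+".npz")); W=cloud(I); P=W[I["range_z"]>0]
    for y in np.arange(-.46,-.25,.02):
        for z0,z1 in((.01,.09),(.09,.16),(.16,.26),(.26,.4)):
            q=P[(abs(P[:,1]-y)<.01)&(P[:,0]>.5)&(P[:,0]<.74)&(P[:,2]>z0)&(P[:,2]<z1)]
            q=q[~((q[:,1]>-.275)&(q[:,0]<.66))]
            if len(q)>4: print(f,"y%.2f z%.2f-%.2f n%d xmin %.3f"%(y,z0,z1,len(q),np.percentile(q[:,0],2)))
```

```text
top0 y-0.46 z0.01-0.09 n66 xmin 0.592
top0 y-0.44 z0.01-0.09 n335 xmin 0.592
top0 y-0.42 z0.01-0.09 n337 xmin 0.592
top0 y-0.40 z0.01-0.09 n334 xmin 0.592
top0 y-0.40 z0.26-0.40 n101 xmin 0.725
top0 y-0.38 z0.01-0.09 n453 xmin 0.592
top0 y-0.38 z0.16-0.26 n55 xmin 0.730
top0 y-0.38 z0.26-0.40 n556 xmin 0.727
top0 y-0.36 z0.01-0.09 n134 xmin 0.708
top0 y-0.36 z0.26-0.40 n45 xmin 0.730
top0 y-0.34 z0.01-0.09 n204 xmin 0.697
top0 y-0.32 z0.01-0.09 n240 xmin 0.693
top0 y-0.32 z0.09-0.16 n74 xmin 0.677
top0 y-0.32 z0.16-0.26 n271 xmin 0.671
top0 y-0.32 z0.26-0.40 n781 xmin 0.669
top0 y-0.30 z0.01-0.09 n250 xmin 0.691
top0 y-0.30 z0.16-0.26 n72 xmin 0.674
top0 y-0.30 z0.26-0.40 n781 xmin 0.671
top0 y-0.28 z0.01-0.09 n234 xmin 0.696
top0 y-0.28 z0.26-0.40 n5 xmin 0.736
top0 y-0.26 z0.01-0.09 n175 xmin 0.705
top0 y-0.26 z0.26-0.40 n49 xmin 0.713
scene0 y-0.46 z0.01-0.09 n44 xmin 0.590
scene0 y-0.44 z0.01-0.09 n153 xmin 0.589
scene0 y-0.42 z0.01-0.09 n166 xmin 0.589
scene0 y-0.40 z0.01-0.09 n192 xmin 0.589
scene0 y-0.40 z0.26-0.40 n37 xmin 0.723
scene0 y-0.38 z0.01-0.09 n387 xmin 0.591
scene0 y-0.38 z0.26-0.40 n46 xmin 0.724
scene0 y-0.36 z0.01-0.09 n8 xmin 0.735
scene0 y-0.34 z0.01-0.09 n10 xmin 0.733
scene0 y-0.34 z0.26-0.40 n8 xmin 0.672
scene0 y-0.32 z0.01-0.09 n8 xmin 0.734
scene0 y-0.32 z0.09-0.16 n97 xmin 0.675
scene0 y-0.32 z0.16-0.26 n336 xmin 0.672
scene0 y-0.32 z0.26-0.40 n476 xmin 0.668
scene0 y-0.30 z0.01-0.09 n10 xmin 0.733
scene0 y-0.30 z0.16-0.26 n40 xmin 0.673
scene0 y-0.30 z0.26-0.40 n310 xmin 0.668
scene0 y-0.28 z0.01-0.09 n5 xmin 0.736
scene0 y-0.26 z0.01-0.09 n5 xmin 0.738
scene0 y-0.26 z0.26-0.40 n9 xmin 0.712
```

send_rows:
  rows:
    - [4.5, [0, -3.2, 0], 0]
    - [4.5, [0, -3.2, 0], 0]
    - [4.5, [0, -3.0, 0], 0]
    - [4.5, [-3.1, 0, 0], 0]
    - [4.5, [-3.1, 0, 0], 0]
    - [4.5, [-3.1, 0, 0], 0]
    - [4.5, [-3.0, 0, 0], 0]
    - [4.5, [0, 0, 4], 0]
    - [4.5, [0, 0, 3], 0]
    - [4.5, [0, 0, 0], 0]

```text
t: 7.08
tool_pos: [0.5911, -0.3027, 0.0753]
tool_rot: [-2.007, -2.403, 0.002]
contact_force: [-1.0, -0.2, -0.6]
opening: 0.0451
grip_force: 0.0
```

Run:
```python
from h import *; from station import ctrl
im,p=box(ctrl); box2(im)
t=ctrl.get_image("top"); box2(t)
cv2.imwrite("pics/m3.png",np.hstack([cv2.resize(im["frame"][80:260,290:470,::-1],(400,400)),cv2.resize(t["frame"][130:300,350:520,::-1],(400,400))]))
```

```text
t 7.12 ctr mm [   4.  -279.5] size [129.8  86.5] yaw(ccw deg) -6.2 | tool nest mm [  -8.2 -362.9] z 78.2 F nest [ 0.5 -0.6 -1.3]
[   4.2 -279.5] [129.8  85.9] yaw -6.3 med z 0.0813
[   5.2 -277.7] [120.5  83.5] yaw -6.0 med z 0.0814
```

View pics/m3.png

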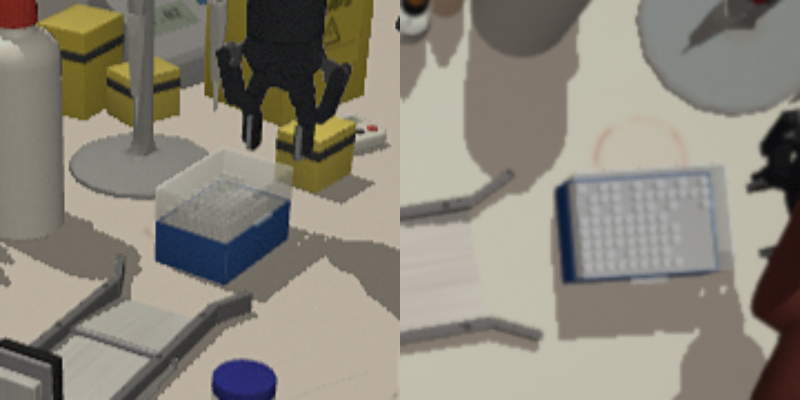

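The views show the box at nest (5,-278) mm, yaw -6°, with the fingers clear behind it. I lower and push forward to square it up.

send_rows:
  rows:
    - [4.5, [0, 0, 2], 0]
    - [4.5, [0, 0, 2.2], 0]
    - [4.5, [0.3, 0, 0], 0]
    - [4.5, [0.3, 0, 0], 0]
    - [4.5, [0.3, 0, 0], 0]
    - [4.5, [0.3, 0, 0], 0]
    - [4.5, [0.3, 0, 0], 0]
    - [4.5, [0.3, 0, 0], 0]
    - [4.5, [0.3, 0, 0], 0]
    - [4.5, [0.2, 0, 0], 0]

```text
t: 8.43
tool_pos: [0.5911, -0.2826, 0.0401]
tool_rot: [2.012, 2.41, 0.0]
contact_force: [1.0, -2.7, 2.6]
opening: 0.0452
grip_force: 1.7
```

Run:
```python
from h import *; from station import ctrl
im,p=box(ctrl); box2(im)
box2(ctrl.get_image("top"))
```

```text
t 8.47 ctr mm [  -4.9 -276.2] size [142.5 107.5] yaw(ccw deg) -1.7 | tool nest mm [  -5.9 -341.7] z 40.1 F nest [ 0.4 -2.4  3.2]
[   2.3 -268.9] [126.3  86.5] yaw -4.3 med z 0.0814
[   3.5 -268.8] [121.5  83.9] yaw -4.2 med z 0.0812
```

send_rows:
  rows:
    - [4.5, [0, 0, -1.2], 0]
    - [4.5, [0, 0, 0], 0]
    - [4.5, [0.3, 0, 0], 0]
    - [4.5, [0.3, 0, 0], 0]
    - [4.5, [0.3, 0, 0], 0]

```text
t: 9.15
tool_pos: [0.5891, -0.2734, 0.0515]
tool_rot: [2.013, 2.411, -0.0]
contact_force: [0.8, -2.7, 2.5]
opening: 0.0452
grip_force: 1.2
```

Run:
```python
from h import *; from station import ctrl
im,p=box(ctrl); box2(im)
t=ctrl.get_image("top");box2(t)
cv2.imwrite("pics/m4.png",cv2.resize(im["frame"][100:250,300:480,::-1],(720,600),interpolation=2))
```

```text
t 9.2 ctr mm [-1.00e-01 -2.71e+02] size [146.   87.4] yaw(ccw deg) -1.7 | tool nest mm [  -6.2 -332. ] z 51.4 F nest [ 1.  -2.3  0.9]
[ 2.000e-01 -2.629e+02] [129.3  87.4] yaw -1.7 med z 0.0814
[   1.6 -259.7] [120.9  83.7] yaw -2.4 med z 0.0813
```

View pics/m4.png

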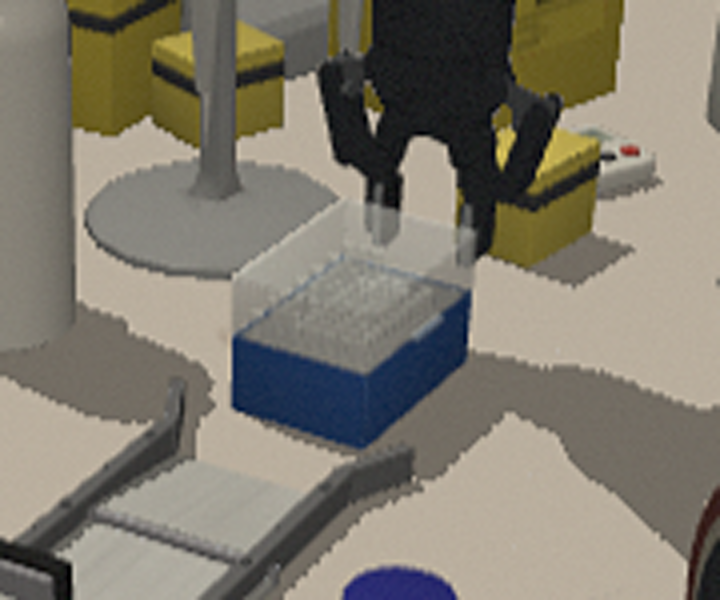

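The picture shows both fingers flush on the lid's rear face and the box nearly square, yaw about -2°, in front of the mouth. I continue.

send_rows:
  rows:
    - [4.5, [0.3, 0, 0.3], 0]
    - [4.5, [0.3, 0, 0.3], 0]
    - [4.5, [0.3, 0, 0.2], 0]
    - [4.5, [0.3, 0, 0], 0]
    - [4.5, [0.3, 0, 0], 0]
    - [4.5, [0.3, 0, 0], 0]
    - [4.5, [0.3, 0, 0], 0]
    - [4.5, [0.3, 0, 0], 0]
    - [4.5, [0.3, 0, 0], 0]
    - [4.5, [0.3, 0, 0], 0]

```text
t: 10.5
tool_pos: [0.5835, -0.2436, 0.0433]
tool_rot: [-2.014, -2.411, -0.0]
contact_force: [0.2, -1.7, -0.4]
opening: 0.0451
grip_force: 0.7
```

Run:
```python
from h import *; from station import ctrl
im,p=box(ctrl); box2(im)
t=ctrl.get_image("top");box2(t)
```

```text
t 10.55 ctr mm [  -8.5 -240.2] size [146.3 101.6] yaw(ccw deg) -2.4 | tool nest mm [  -6.1 -301.8] z 43.3 F nest [-0.3 -0.8  0.3]
[   0.5 -231.9] [ 87.6 125. ] yaw 0.5 med z 0.0813
[   0.8 -230.2] [120.2  83.7] yaw -0.3 med z 0.0813
```

send_rows:
  rows:
    - [4.5, [0.3, 0, 0], 0]
    - [4.5, [0.3, 0, 0], 0]
    - [4.5, [0.3, 0, 0], 0]
    - [4.5, [0.3, 0, 0], 0]
    - [4.5, [0.3, 0, 0], 0]
    - [4.5, [0.3, 0, 0], 0]
    - [4.5, [0.3, 0, 0], 0]
    - [4.5, [0.3, 0, 0], 0]
    - [4.5, [0.3, 0, 0], 0]
    - [4.5, [0.3, 0, 0], 0]

```text
t: 11.85
tool_pos: [0.5783, -0.2143, 0.0434]
tool_rot: [2.013, 2.411, -0.0]
contact_force: [0.7, -2.8, 0.3]
opening: 0.045
grip_force: 1.4
```

```bash
cat >> h.py <<'E'
def tilt(im):
    "fit the lid top plane from the top or scene depth: nose-up angle, centre"
    W=cloud(im); m=(im["range_z"]>0)
    n=np.stack([(W[...,:2]-O)@X,(W[...,:2]-O)@Y],-1)
    m&=(W[...,2]>.0765)&(W[...,2]<.112)&(abs(n[...,0])<.06)&(n[...,1]>-.3)&(n[...,1]<.062)&(im["frame"].max(-1)>70)
    m=cv2.morphologyEx(m.astype(np.uint8),cv2.MORPH_OPEN,np.ones((5,5)))
    k,l,s,c=cv2.connectedComponentsWithStats(m)
    if k<2: return print("none")
    j=l==1+s[1:,4].argmax(); p=n[j]; z=W[...,2][j]
    A=np.c_[p,np.ones(len(p))]; k=np.linalg.lstsq(A,z,rcond=None)[0]; r=abs(A@k-z)<.004; k=np.linalg.lstsq(A[r],z[r],rcond=None)[0]
    q=cv2.minAreaRect(p.astype(np.float32))
    print("tilt rad",np.round(k[:2],3),"ctr",np.round(1e3*np.array(q[0]),1),np.round(1e3*np.array(q[1]),1),round(q[2],1),"zmid",round(float(k[:2]@np.array(q[0])+k[2]),4))
E
cat > look.py <<'E'
from h import *; from station import ctrl
o=ctrl.get_obs();t=o["tool_pos"][:2]-O;f=o["contact_force"]
print(round(float(o["t"]),2),"tool",np.round(1e3*np.array([t@X,t@Y]),1),np.round(o["tool_pos"][2],3),"F",np.round([f[:2]@X,f[:2]@Y,f[2]],1))
tilt(ctrl.get_image("top"));tilt(ctrl.get_image("scene"))
E
python3 look.py
```

```text
11.85 tool [  -5.9 -272.4] 0.043 F [ 0.2 -2.9  0.3]
tilt rad [0.    0.006] ctr [   1.1 -201. ] [120.3  83.8] 89.7 zmid 0.0818
tilt rad [0.002 0.004] ctr [   0.4 -200.7] [ 86.8 127. ] 0.8 zmid 0.0817
```

send_rows:
  rows:
    - [4.5, [0.3, 0, 0], 0]
    - [4.5, [0.3, 0, 0], 0]
    - [4.5, [0.3, 0, 0], 0]
    - [4.5, [0.3, 0, 0], 0]
    - [4.5, [0.3, 0, 0], 0]
    - [4.5, [0.3, 0, 0], 0]
    - [4.5, [0.3, 0, 0], 0]
    - [4.5, [0.3, 0, 0], 0]
    - [4.5, [0.3, 0, 0], 0]
    - [4.5, [0.3, 0, 0], 0]

```text
t: 13.2
tool_pos: [0.5728, -0.1846, 0.0433]
tool_rot: [-2.013, -2.411, 0.0]
contact_force: [0.9, -3.0, 1.4]
opening: 0.0448
grip_force: 1.4
```

```bash
python3 look.py
```

```text
13.2 tool [  -5.8 -242.2] 0.043 F [ 0.3 -3.1  1.4]
tilt rad [0.001 0.05 ] ctr [   1.1 -170.9] [120.8  83.6] 89.6 zmid 0.0841
tilt rad [0.007 0.036] ctr [-1.000e-01 -1.702e+02] [125.4  86. ] 89.2 zmid 0.0839
```

send_rows:
  rows:
    - [4.5, [0.3, 0, 0], 0]
    - [4.5, [0.3, 0, 0], 0]
    - [4.5, [0.3, 0, 0], 0]
    - [4.5, [0.3, 0, 0], 0]
    - [4.5, [0.3, 0, 0], 0]
    - [4.5, [0.3, 0, 0], 0]
    - [4.5, [0.3, 0, 0], 0]
    - [4.5, [0.3, 0, 0], 0]
    - [4.5, [0.3, 0, 0], 0]
    - [4.5, [0.3, 0, 0], 0]

```text
t: 14.55
tool_pos: [0.5674, -0.155, 0.0433]
tool_rot: [-2.013, -2.411, 0.0]
contact_force: [0.9, -2.3, -0.6]
opening: 0.045
grip_force: 1.1
```

```bash
python3 look.py
```

```text
14.55 tool [  -5.6 -212.2] 0.043 F [ 0.5 -2.5 -0.6]
tilt rad [0.002 0.087] ctr [   1.3 -140. ] [119.9  83.7] 89.6 zmid 0.0865
tilt rad [0.01  0.069] ctr [  -0.  -140.1] [127.7  87.6] 89.7 zmid 0.0859
```

send_rows:
  rows:
    - [4.5, [0.3, 0, 0], 0]
    - [4.5, [0.3, 0, 0], 0]
    - [4.5, [0.3, 0, 0], 0]
    - [4.5, [0.3, 0, 0], 0]
    - [4.5, [0.3, 0, 0], 0]
    - [4.5, [0.3, 0, 0], 0]
    - [4.5, [0.3, 0, -0.2], 0]
    - [4.5, [0.3, 0, -0.2], 0]
    - [4.5, [0.3, 0, -0.2], 0]
    - [4.5, [0.3, 0, 0], 0]

```text
t: 15.9
tool_pos: [0.5623, -0.1256, 0.0497]
tool_rot: [2.013, 2.411, 0.0]
contact_force: [0.4, -2.1, 0.8]
opening: 0.0451
grip_force: 1.0
```

```bash
python3 look.py
```

```text
15.9 tool [  -5.1 -182.3] 0.05 F [ 0.  -2.2  0.8]
tilt rad [0.002 0.054] ctr [   1.6 -105. ] [109.7  83.4] 89.6 zmid 0.0913
tilt rad [0.023 0.027] ctr [   0.8 -112.4] [128.   86.9] 89.9 zmid 0.0899
```

send_rows:
  rows:
    - [4.5, [0.3, 0, 0], 0]
    - [4.5, [0.3, 0, 0], 0]
    - [4.5, [0.3, 0, 0], 0]
    - [4.5, [0.3, 0, 0], 0]
    - [4.5, [0.3, 0, 0], 0]
    - [4.5, [0.3, 0, 0], 0]
    - [4.5, [0.3, 0, 0], 0]
    - [4.5, [0.3, 0, 0], 0]
    - [4.5, [0.3, 0, 0], 0]
    - [4.5, [0.3, 0, 0], 0]

```text
t: 17.25
tool_pos: [0.5569, -0.0959, 0.0494]
tool_rot: [-2.014, -2.411, -0.001]
contact_force: [0.4, -1.6, 1.3]
opening: 0.0449
grip_force: 1.0
```

```bash
python3 look.py
```

```text
17.25 tool [  -5.  -152.1] 0.049 F [ 0.1 -1.7  1.3]
tilt rad [0.002 0.043] ctr [  2.1 -69.8] [98.9 83.9] 89.3 zmid 0.0933
tilt rad [0.024 0.01 ] ctr [  0.5 -82.5] [130.4  87.4] 89.2 zmid 0.0918
```

send_rows:
  rows:
    - [4.5, [0.3, 0, 0], 0]
    - [4.5, [0.3, 0, 0], 0]
    - [4.5, [0.3, 0, 0], 0]
    - [4.5, [0.3, 0, 0], 0]
    - [4.5, [0.3, 0, 0], 0]
    - [4.5, [0.3, 0, 0], 0]
    - [4.5, [0.3, 0, 0], 0]
    - [4.5, [0.3, 0, 0], 0]
    - [4.5, [0.3, 0, 0], 0]
    - [4.5, [0.3, 0, 0], 0]

```text
t: 18.6
tool_pos: [0.5536, -0.068, 0.0519]
tool_rot: [2.01, 2.407, 0.001]
contact_force: [1.0, -7.3, 11.0]
opening: 0.0452
grip_force: 4.3
```

```bash
python3 look.py
```

```text
18.6 tool [  -3.1 -124. ] 0.052 F [-0.3 -7.4 11. ]
tilt rad [ 0.001 -0.001] ctr [  3.8 -37. ] [88.4 83.7] 89.8 zmid 0.0934
tilt rad [ 0.024 -0.022] ctr [  2.5 -54.7] [129.8  85.7] 89.4 zmid 0.0926
```

send_rows:
  rows:
    - [4.5, [-0.1, 0, -0.7], 0]
    - [4.5, [0, 0, -0.6], 0]
    - [4.5, [0, 0, 0], 0]
    - [4.5, [0, 0, 0], 0]

```text
t: 19.2
tool_pos: [0.551, -0.0673, 0.0616]
tool_rot: [-2.012, -2.411, 0.001]
contact_force: [-0.1, -0.6, -0.7]
opening: 0.0453
grip_force: 0.0
```

```bash
sed -i '$a im=ctrl.get_image("scene"); cv2.imwrite("pics/cur.png",cv2.resize(im["frame"][110:310,240:460,::-1],(660,600),interpolation=2))' look.py; python3 look.py
```

```text
19.2 tool [  -5.5 -122.9] 0.062 F [-0.2 -0.5 -0.7]
tilt rad [-0.001 -0.076] ctr [  3.7 -33.5] [94.5 83.5] 89.4 zmid 0.0918
tilt rad [ 0.017 -0.082] ctr [  2.3 -49.5] [131.3  86.5] 89.8 zmid 0.0922
```

View pics/cur.png

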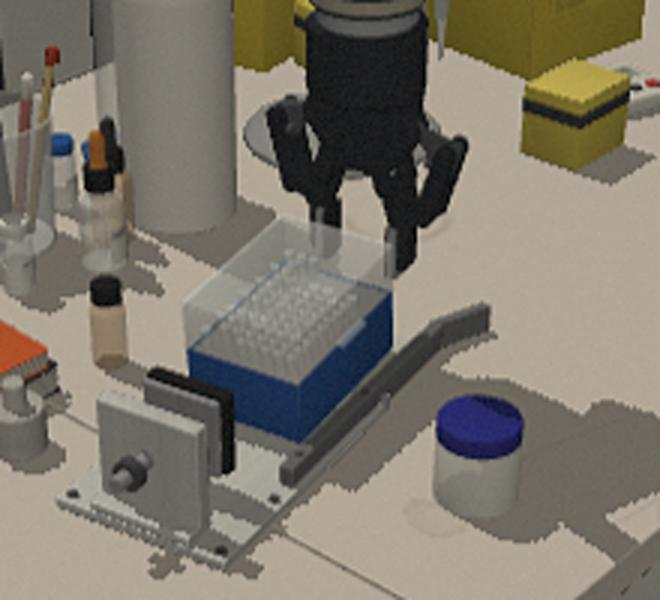

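The box has tipped nose-down over the lip with its front on the pocket floor and clear of the buffer. The neighbours are undisturbed. I continue gently.

send_rows:
  rows:
    - [4.5, [0.3, 0, 0], 0]
    - [4.5, [0.3, 0, 0], 0]
    - [4.5, [0.3, 0, 0], 0]
    - [4.5, [0.3, 0, 0], 0]
    - [4.5, [0.3, 0, 0], 0]
    - [4.5, [0.3, 0, 0], 0]
    - [4.5, [0.3, 0, 0], 0]
    - [4.5, [0.3, 0, 0], 0]
    - [4.5, [0.2, 0, 0], 0]
    - [4.5, [0.2, 0, 0], 0]

```text
t: 20.6
tool_pos: [0.5466, -0.04, 0.0623]
tool_rot: [2.014, 2.411, 0.0]
contact_force: [0.6, -1.8, -1.6]
opening: 0.045
grip_force: 0.7
```

```bash
python3 look.py
```

```text
20.6 tool [ -4.8 -95.3] 0.062 F [ 0.3 -1.9 -1.6]
tilt rad [ 0.001 -0.055] ctr [ 4.1 -3.6] [81.4 83.6] 89.7 zmid 0.0906
tilt rad [ 0.018 -0.064] ctr [  3.6 -23.4] [124.8  88. ] 89.4 zmid 0.0909
```

send_rows:
  rows:
    - [4.5, [0.2, 0, 0], 0]
    - [4.5, [0.2, 0, 0], 0]
    - [4.5, [0.2, 0, 0], 0]
    - [4.5, [0.2, 0, 0], 0]
    - [4.5, [0.2, 0, 0], 0]
    - [4.5, [0.2, 0, 0], 0]
    - [4.5, [0.2, 0, 0], 0]
    - [4.5, [0.2, 0, 0], 0]
    - [4.5, [0.2, 0, 0], 0]
    - [4.5, [0.0, 0, 0], 0]

```text
t: 22.0
tool_pos: [0.5434, -0.0221, 0.0624]
tool_rot: [-2.013, -2.411, -0.0]
contact_force: [0.4, -1.2, -0.4]
opening: 0.0447
grip_force: 0.1
```

```bash
python3 look.py
```

```text
22.0 tool [ -4.6 -77.1] 0.062 F [ 0.2 -1.2 -0.4]
tilt rad [ 0.002 -0.041] ctr [ 4.1 18.5] [73.6 83.6] 89.0 zmid 0.09
tilt rad [ 0.015 -0.054] ctr [ 2.9 -5.5] [ 86.4 127.3] 0.1 zmid 0.0903
```

send_rows:
  rows:
    - [4.5, [0.1, 0, 0], 0]
    - [4.5, [0.1, 0, 0], 0]
    - [4.5, [0.1, 0, 0], 0]
    - [4.5, [0.1, 0, 0], 0]
    - [4.5, [0.1, 0, 0], 0]
    - [4.5, [0.1, 0, 0], 0]
    - [4.5, [0, 0, 0], 0]

```text
t: 23.02
tool_pos: [0.5423, -0.0163, 0.0622]
tool_rot: [-2.013, -2.411, -0.0]
contact_force: [0.3, 0.3, -1.7]
opening: 0.0448
grip_force: 0.5
```

```bash
python3 look.py
```

```text
23.02 tool [ -4.7 -71.2] 0.062 F [ 0.4  0.2 -1.7]
tilt rad [ 0.001 -0.042] ctr [ 4.4 25.1] [71.9 84.4] 88.9 zmid 0.0899
tilt rad [ 0.014 -0.052] ctr [2.7 0.5] [122.6  85.5] 89.7 zmid 0.0902
```

send_rows:
  rows:
    - [4.5, [0.1, 0, 0], 0]
    - [4.5, [0.1, 0, 0], 0]
    - [4.5, [0.1, 0, 0], 0]
    - [4.5, [0.1, 0, 0], 0]
    - [4.5, [0, 0, 0], 0]

```text
t: 23.8
tool_pos: [0.5416, -0.0126, 0.0623]
tool_rot: [-2.013, -2.412, 0.0]
contact_force: [0.4, -1.8, -0.3]
opening: 0.0452
grip_force: 0.8
```

```bash
python3 look.py
```

```text
23.8 tool [ -4.6 -67.4] 0.062 F [ 0.  -1.8 -0.3]
tilt rad [ 0.001 -0.032] ctr [ 4. 28.] [68.1 83.2] 89.7 zmid 0.0897
tilt rad [ 0.01  -0.032] ctr [2.8 1.8] [119.7  86.9] 89.7 zmid 0.0899
```

send_rows:
  rows:
    - [4.5, [0.1, 0, 0], 0]
    - [4.5, [0.1, 0, 0], 0]
    - [4.5, [0.1, 0, 0], 0]
    - [4.5, [0, 0, 0], 0]

```text
t: 24.45
tool_pos: [0.5412, -0.0099, 0.0624]
tool_rot: [2.013, 2.411, -0.0]
contact_force: [1.2, -3.6, -0.6]
opening: 0.0449
grip_force: 1.8
```

```bash
python3 look.py
```

```text
24.45 tool [ -4.5 -64.6] 0.062 F [ 0.5 -3.8 -0.6]
tilt rad [ 0.002 -0.035] ctr [ 4.4 30.8] [62.3 84. ] 89.6 zmid 0.0897
tilt rad [ 0.014 -0.033] ctr [2.6 2.5] [118.6  86.2] 90.0 zmid 0.09
```

send_rows:
  rows:
    - [4.5, [0.1, 0, 0], 0]
    - [4.5, [0, 0, 0.2], 0]
    - [4.5, [0, 0, 0.2], 0]
    - [4.5, [0, 0, 0], 0]

```text
t: 25.1
tool_pos: [0.5412, -0.0092, 0.0585]
tool_rot: [2.013, 2.411, -0.001]
contact_force: [1.1, -5.5, -0.5]
opening: 0.0451
grip_force: 2.7
```

```bash
python3 look.py
```

```text
25.1 tool [ -4.4 -64. ] 0.059 F [ 0.1 -5.6 -0.5]
tilt rad [ 0.002 -0.001] ctr [ 4.1 31.3] [61.7 83.4] 89.2 zmid 0.0887
tilt rad [ 0.009 -0.001] ctr [3.  2.8] [118.3  86.5] 90.0 zmid 0.0882
```

The box has dropped flat and is on the buffer. I press home.

send_rows:
  rows:
    - [4.5, [0.1, 0, 0], 0]
    - [4.5, [0, 0, 0], 0]
    - [4.5, [0, 0, 0], 0]

```text
t: 25.62
tool_pos: [0.5412, -0.0086, 0.0587]
tool_rot: [2.012, 2.41, -0.002]
contact_force: [1.8, -6.7, -0.5]
opening: 0.0451
grip_force: 3.4
```

send_rows:
  rows:
    - [4.5, [0.1, 0, 0], 0]
    - [4.5, [0.1, 0, 0], 0]
    - [4.5, [0, 0, 0], 0]
    - [4.5, [0, 0, 0], 0]

```text
t: 26.12
tool_pos: [0.541, -0.0073, 0.0589]
tool_rot: [2.01, 2.41, -0.003]
contact_force: [0.9, -9.1, -0.5]
opening: 0.045
grip_force: 4.6
```

send_rows:
  rows:
    - [4.5, [0.1, 0, 0], 0]
    - [4.5, [0, 0, 0], 0]
    - [4.5, [0, 0, 0], 0]
    - [4.5, [0, 0, 0], 0]
    - [4.5, [0, 0, 0], 0]
    - [4.5, [0, 0, 0], 0]
    - [4.5, [0, 0, 0], 0]
    - [4.5, [0, 0, 0], 0]
    - [4.5, [0, 0, 0], 0]
    - [4.5, [0, 0, 0], 0]

```text
t: 27.38
tool_pos: [0.541, -0.007, 0.059]
tool_rot: [2.01, 2.409, -0.004]
contact_force: [2.2, -11.9, -0.7]
opening: 0.0451
grip_force: 5.7
```

Pressed at about 11 N for over a second. I release slowly and back off.

send_rows:
  rows:
    - [4.5, [-0.1, 0, 0], 0]
    - [4.5, [-0.1, 0, 0], 0]
    - [4.5, [-0.1, 0, 0], 0]
    - [4.5, [-0.1, 0, 0], 0]
    - [4.5, [-0.1, 0, 0], 0]
    - [4.5, [-0.2, 0, 0], 0]
    - [4.5, [-0.3, 0, 0], 0]
    - [4.5, [-0.5, 0, 0], 0]
    - [4.5, [-1, 0, 0], 0]
    - [4.5, [-2, 0, 0], 0]

```text
t: 28.62
tool_pos: [0.5484, -0.0497, 0.0583]
tool_rot: [2.012, 2.412, 0.0]
contact_force: [0.3, -0.3, -0.3]
opening: 0.0446
grip_force: 0.0
```

send_rows:
  rows:
    - [4.5, [-3, 0, 0], 0]
    - [4.5, [-3, 0, -1], 0]
    - [4.5, [-3, 0, -3], 0]
    - [4.5, [-2, 0, -3], 0]
    - [4.5, [0, 0, 0], 0]
    - [4.5, [0, 0, 0], 0]

```text
t: 29.38
tool_pos: [0.5671, -0.1573, 0.1272]
tool_rot: [-2.013, -2.41, 0.0]
contact_force: [-0.6, -0.1, -0.0]
opening: 0.0451
grip_force: 0.0
```

```bash
python3 look.py
python3 - <<'E'
from h import *; from station import ctrl
t=ctrl.get_image("top"); s=ctrl.get_image("scene")
box2.__defaults__
W=cloud(t)
for n,(u0,u1,v0,v1) in(("jar",(305,350,305,350)),("vial",(298,318,175,198)),("die",(240,266,188,216))):
    w=W[v0:v1,u0:u1]; k=(w[...,2]>.03)&(w[...,2]<.09); print(n,np.round(w[k].mean(0),3))
cv2.imwrite("pics/end.png",np.hstack([cv2.resize(s["frame"][170:320,250:420,::-1],(400,353)),cv2.resize(t["frame"][200:310,230:355,::-1],(400,353))]))
E
```

```text
29.38 tool [  -6.3 -214.3] 0.127 F [-0.6  0.  -0. ]
tilt rad [0.003 0.002] ctr [4.  4.6] [114.9  83.3] 89.8 zmid 0.0885
tilt rad [0.004 0.001] ctr [3.6 3.4] [117.1  86.9] 89.9 zmid 0.0881
jar [0.391 0.018 0.056]
vial [0.66  0.06  0.056]
die [0.633 0.165 0.036]
```

View pics/end.png

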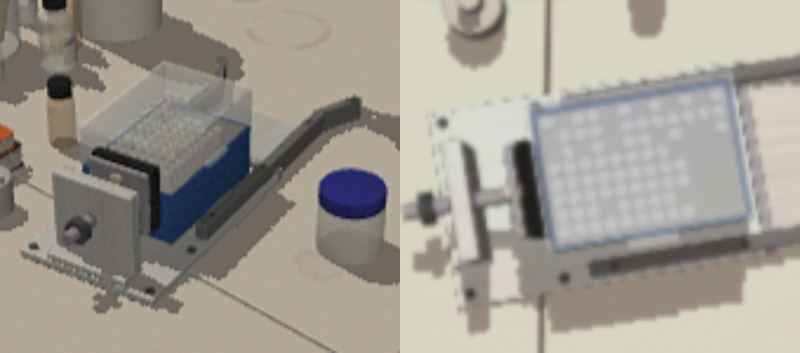

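The box lies flat behind the lip, against the buffer, and the neighbours have not moved.

```bash
python3 -c "
from station import ctrl
print(ctrl.finish_job())"
```

```text
the job is handed in; nothing more can be done
None
```

The job is handed in, with no verdict returned: the tip box lies flat behind the lip against the buffer after a press of about 11 N (wrist force) held for over a second, and the jar, vial and die have not moved.

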